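Tamp the rubble level in the two-cell box

TASK

With the hand tamper, tamp the loose rubble in the two-cell wooden box down level, first the left cell and then the right: push the standing chunks over flat with the tamper, not the fingers, so that none stands on end or rides on another. Press each cell firm at its middle with about 18 N for a good second, never over 30 N. Then stand the tamper upright on the table clear of the box, and leave the other things where they are.

Things in the scene. Friction and masses are not known exactly. Their poses are not given: they have to be found in the camera images.
- box: Fixed open wooden box with two nearly square cells side by side. Outside 122 (x) x 226 (y) x 35 mm high. Origin at the centre of its underside on the table; y runs from the right cell to the left cell, x across it away from the robot. Outer walls and the divider are 6 mm thick, the floor 5 mm.
- left_cell (a point): Centre of the floor of the box's left cell (5 mm above the table, 55 mm to +y of the box's middle; axes as the box). The cell is 110 (x) x 104 (y) mm inside, its rim 30 mm above this point. Tipping the chunks over takes little force; once they lie down they form a rigid, uneven bed of uncertain height (15 to 22 mm), on which force rises steeply.
- right_cell (a point): Same for the right cell, 55 mm to -y of the box's middle.
- tamper_mid (a point): Hand tamper, 84 mm tall, 0.2 to 0.4 kg, standing upright on the table: square steel foot plate 76 x 76 x 8 mm with a 44 mm square collar up to 16 mm, upright square wooden handle 24 x 24 mm (sides parallel to the plate's). This point is on the axis of the handle, 62 mm above the flat underside of the plate: grip here. z points up the handle, x and y run along the plate's sides.
- left_edge_1_mid (a point): Centre of mass of a loose brown rubble chunk in the left cell, the row nearer to the robot. It stands on its narrow end, 27 to 33 mm tall, its peak overhanging the foot by about 20 mm along the row; lying down it is irregular, about 35 x 45 mm and 16 to 21 mm thick, and its centre is 7 to 12 mm above the cell floor. It stands freely; pressed from above it tips over towards its overhanging peak, into the gap beside it.
- left_edge_1_peak (a point): The highest, overhanging point of that chunk as it stands (27 to 32 mm above the cell floor); it comes to within about 10 mm of the cell floor when the chunk lies flat.
- left_flat_1_mid (a point): Centre of mass of a loose brown rubble chunk already lying flat in the left cell, the row nearer to the robot, irregular, about 26 x 33 mm and 15 to 19 mm thick, centre 6 to 9 mm above the cell floor.
- left_edge_2_mid (a point): Centre of mass of a loose brown rubble chunk in the left cell, the row farther from the robot. It stands on its narrow end, 27 to 33 mm tall, its peak overhanging the foot by about 20 mm along the row; lying down it is irregular, about 35 x 45 mm and 16 to 21 mm thick, and its centre is 7 to 12 mm above the cell floor. It stands freely; pressed from above it tips over towards its overhanging peak, into the gap beside it.
- left_edge_2_peak (a point): The highest, overhanging point of that chunk as it stands (27 to 32 mm above the cell floor); it comes to within about 10 mm of the cell floor when the chunk lies flat.
- left_flat_2_mid (a point): Centre of mass of a loose brown rubble chunk already lying flat in the left cell, the row farther from the robot, irregular, about 26 x 33 mm and 15 to 19 mm thick, centre 6 to 9 mm above the cell floor.
- right_edge_1_mid (a point): Centre of mass of a loose brown rubble chunk in the right cell, the row nearer to the robot. It stands on its narrow end, 27 to 33 mm tall, its peak overhanging the foot by about 20 mm along the row; lying down it is irregular, about 35 x 45 mm and 16 to 21 mm thick, and its centre is 7 to 12 mm above the cell floor. It stands freely; pressed from above it tips over towards its overhanging peak, into the gap beside it.
- right_edge_1_peak (a point): The highest, overhanging point of that chunk as it stands (27 to 32 mm above the cell floor); it comes to within about 10 mm of the cell floor when the chunk lies flat.
- right_flat_1_mid (a point): Centre of mass of a loose brown rubble chunk already lying flat in the right cell, the row nearer to the robot, irregular, about 26 x 33 mm and 15 to 19 mm thick, centre 6 to 9 mm above the cell floor.
- right_edge_2_mid (a point): Centre of mass of a loose brown rubble chunk in the right cell, the row farther from the robot. It stands on its narrow end, 27 to 33 mm tall, its peak overhanging the foot by about 20 mm along the row; lying down it is irregular, about 35 x 45 mm and 16 to 21 mm thick, and its centre is 7 to 12 mm above the cell floor. It stands freely; pressed from above it tips over towards its overhanging peak, into the gap beside it.
- right_edge_2_peak (a point): The highest, overhanging point of that chunk as it stands (27 to 32 mm above the cell floor); it comes to within about 10 mm of the cell floor when the chunk lies flat.
- right_flat_2_mid (a point): Centre of mass of a loose brown rubble chunk already lying flat in the right cell, the row farther from the robot, irregular, about 26 x 33 mm and 15 to 19 mm thick, centre 6 to 9 mm above the cell floor.
- glue_bottle: Bystander: upright yellow-capped glue bottle, 35 x 48 x 176 mm, right of the work. Origin at the centre of its underside.
- vial: Bystander: small upright vial with black cap, 23 mm wide, 54 mm tall. Origin at the centre of its underside.
- tape_roll: Bystander: roll of tape lying flat, 104 x 102 x 25 mm. Origin at the centre of its underside.
- left_edge_1: The body of the chunk whose centre is left_edge_1_mid (origin at the foot it started on).
- left_edge_2: The body of the chunk whose centre is left_edge_2_mid (origin at the foot it started on).
- right_edge_1: The body of the chunk whose centre is right_edge_1_mid (origin at the foot it started on).
- right_edge_2: The body of the chunk whose centre is right_edge_2_mid (origin at the foot it started on).
Mind the look-alikes: they are no part of the job. What is shaped like the right_edge_1 but pink is not meant.

How it is judged:
By the outcome, as a careful person would: the job done as asked, in the order asked, and still so for the second after the job is handed in, with the robot touching nothing.
It also fails if it takes over 72 s, if anything falls off the work surface, if the arm or the gripper's body presses on something with over 40 N, if the wrist force passes 120 N, or if a joint passes its speed limit or range.

ROBOT

A 6-joint arm with a two-finger parallel gripper is mounted at the origin on the work surface; the furniture and walls round the work are solid. World frame = base frame: x ahead of the robot, y to its left, z up, the work surface at z = 0. Lengths are in mm, angles in rad, forces in N, time in s.
With the tool pointing down it reaches from about 250 to 725 mm from the base axis. Payload 4 kg.
Tool frame: the origin (TCP) lies where the fingers leave the gripper's body, on its centre line; the fingertips stand 73 mm ahead of it and the grasp point (between the pads) lies 54 mm ahead of it; z points along the fingers, y is the line along which they close (so a half turn about z gives the same grasp; the last joint's range is limited). The gripper opens to 85 mm and grips with 20 to 120 N. Pads are 22 mm wide; open, the fingers measure 114 mm over their backs; the gripper's body (76 mm by 85 mm) begins 54 mm behind the grasp point. The pads swing forward as they close: fully open they stand 13 mm farther back than shut.
Start: joints at [-1.271, 0.241, 0.005, 1.335, 0, 1.571], TCP at [147.663, -477.698, 303.906] pointing down, gripper open.
Joint ranges: [-2.72, 2.72], [-1.05, 1.87], [-1.09, 1.28], [-1.99, 2.15], [-1.42, 1.44], [-3.14, 3.14]. Speed limits (rad/s): [2.79, 2.79, 3.14, 3.14, 3.14, 3.14].

INTERFACE

Orientations are given as a rotation vector (axis times angle).
In Python, from plant import readout, imaging, env gives the robot as it stands. The module is installed in compiled form; this text tells all that it offers.
- The arm moves only by the tool play_rows, never from a script. Its argument "steps" is one flat list of numbers, 5 for each row, row after row: the shift along the tool's x, y, z in mm, then the turn about the tool's z in rad, then the opening, from 0 (shut) to 1 (fully open). In form: [x, y, z, spin, jaw, x, y, z, spin, jaw, ...]. A call has 1 to 20 rows; each row is the pose to reach, as a shift and turn from the pose commanded when the call began, along the tool's axes at that moment; what a row does not reach only later rows make up. A row lasts 1/8 s, in which the tool goes at most 62.5 mm and 10.7 degrees, less where a joint would pass 70% of its speed; a pose out of reach is approached as far as the arm can. A call with a gripper value outside its range is refused whole. The fingers move at their own pace and stop on an object; "newtons" is the grip in N (left out, the last holds). Time passes only in rows, so rows that repeat a pose let the fingers close. It gives the time, the measured TCP pose, the force, the opening and the grip force at its end, in the units of the state.
- readout.state(): the state, without advancing time (a new reading comes with each control period).
- imaging.read_camera(name): name is "scene" or "top" or "wrist"; returns a dict with "img" (384x512x3 uint8, blue, green, red), "fx", "fy", "cx", "cy" (pixels), "rvec" (rotation vector, rad) and "tvec" (3), from world to camera coordinates, as OpenCV has them. Camera axes: x right, y down, z forward; pixel columns grow to the right and rows downward; lengths in mm; the calibration is good to about 2 mm. A picture is of the moment at which its call begins. There is no depth.
- env.hand_in(): hands the job in; it is judged then, once.
Trained networks look in the newest picture that a camera, given by its name, has taken for a name from the list of things; names that differ only in an ending like _2 or _b are one class to them, and where a whole thing is asked for, a point or a joint stands for the part that bears it (a point fixed in the world has none). Each returns a list of dicts, best first, with "conf" (0 to 1); they miss things now and then, are a little off and sometimes report something else, mostly with a low value. They report only what shows in the picture. A call takes as long as a camera call. They do not tell look-alikes from the thing itself.
- imaging.look_for(camera, thing): "point" ([x, y, z] in mm, in world coordinates, good to about 4 mm: the middle of the surface that is visible of it).
- imaging.trace(camera, thing): "region" (384x512 bool, what is visible of it).
The state is a dict: "time": time; "joint_pos": joint angles; "qvel": joint speeds; "effort": joint torques, N m; "position": TCP position; "eef_rot": TCP orientation; "ft_force": force on the tool from outside, world axes, zero at the start; "moment": the same for the moment, N m; "finger_gap": opening from 0.0 (shut) to 1.0 (fully open); "gripper_force": force on a finger pad.
Only numpy, scipy, OpenCV 4.12 (cv2) and the standard library are available. Lean on these libraries where they do the work, as an engineer would, in place of code of your own. Each camera call takes 0.05 s, during which the arm holds its last target. There are 200 camera calls.

## Working session

There is one attempt and no reset: what is moved stays moved. The work goes in short steps, Python scripts to look and compute and a tool call to move; the robot and the scene stay as the last step left them, time stands still between calls to the robot, and variables do not carry over. Pictures are saved under pics/ and viewed, at most 10 in all, crops included, and the job is handed in when it is done.

Besides the shell and the picture viewer there is one more tool, called after "Call:" as a command line: name --argument value ..., lists and objects as JSON in quotes. play_rows: Moves the arm, as the interface text tells. Its arguments: {"type":"object","properties":{"steps":{"type":"array"},"newtons":{"type":"number"}},"required":["steps"]}

```bash
mkdir -p pics; cat > h.py <<'E'
import numpy as np, cv2
from plant import readout, imaging, env
def snap(c,f):
    d=imaging.read_camera(c); cv2.imwrite('pics/'+f,d['img']); return d
def proj(d,p):
    p=np.array(p,float).reshape(-1,3)
    K=np.array([[d['fx'],0,d['cx']],[0,d['fy'],d['cy']],[0,0,1.]])
    return cv2.projectPoints(p,np.array(d['rvec'],float),np.array(d['tvec'],float),K,None)[0][:,0]
def unproj(d,u,v,z):
    R=cv2.Rodrigues(np.array(d['rvec'],float))[0];t=np.array(d['tvec'],float).ravel()
    c=-R.T@t; r=R.T@np.array([(u-d['cx'])/d['fx'],(v-d['cy'])/d['fy'],1])
    return c+r*(z-c[2])/r[2]
E
python3 - <<'E'
from h import *
s=readout.state();print({k:np.round(v,3) for k,v in s.items()})
a=snap('scene','s0.png');b=snap('top','t0.png')
cv2.imwrite('pics/st0.png',np.hstack([cv2.resize(a['img'],(400,300)),cv2.resize(b['img'],(400,300))]))
for c,d in(('scene',a),('top',b)):
  for n in['box','left_cell','right_cell','tamper_mid','left_edge_1_mid','left_edge_1_peak','left_flat_1_mid','right_edge_1_mid','right_edge_1_peak','glue_bottle','vial','tape_roll']:
    r=imaging.look_for(c,n)
    print(c,n,[(np.round(x['point']).astype(int).tolist(),round(x['conf'],2),np.round(proj(d,x['point'])[0]).astype(int).tolist()) for x in r[:5]])
E
```

```text
{'time': np.float64(0.0), 'joint_pos': array([-1.271,  0.241,  0.004,  1.335, -0.   ,  1.571]), 'qvel': array([ 0.   ,  0.001, -0.   ,  0.002,  0.   , -0.   ]), 'effort': array([-0.0000e+00, -3.7232e+01,  2.5241e+01,  1.7000e-02, -0.0000e+00,
        0.0000e+00]), 'position': array([ 147.505, -477.231,  303.009]), 'eef_rot': array([-3.104e+00, -4.690e-01,  1.000e-03]), 'ft_force': array([ 0.025,  0.515, -0.063]), 'moment': array([ 0.009, -0.026, -0.032]), 'gripper_force': np.float64(0.0), 'finger_gap': np.float64(0.999)}
scene box [([535, 41, 14], 0.69, [231, 217])]
scene left_cell [([534, 46, 16], 0.69, [230, 218])]
scene right_cell [([540, 49, 16], 0.85, [228, 217])]
scene tamper_mid [([492, -219, 10], 0.81, [307, 191])]
scene left_edge_1_mid [([505, 79, 25], 0.56, [226, 227]), ([546, -40, 22], 0.3, [251, 201])]
scene left_edge_1_peak [([546, -38, 22], 0.57, [250, 202]), ([535, 42, 16], 0.19, [231, 217])]
scene left_flat_1_mid []
scene right_edge_1_mid [([422, -122, 18], 0.48, [297, 217])]
scene right_edge_1_peak [([500, 11, 21], 0.66, [246, 219]), ([423, -120, 16], 0.5, [296, 217]
[... 268 characters left out ...]
 0.8, [240, 206])]
top right_cell [([531, 40, 2], 0.58, [239, 208])]
top tamper_mid [([494, -221, 10], 0.9, [330, 222])]
top left_edge_1_mid [([501, 71, 20], 0.46, [228, 218])]
top left_edge_1_peak [([467, 367, 26], 0.73, [123, 228])]
top left_flat_1_mid [([504, 69, 22], 0.53, [229, 217]), ([510, 132, 22], 0.51, [207, 214])]
top right_edge_1_mid [([422, -120, 22], 0.7, [295, 247])]
top right_edge_1_peak [([503, 8, 21], 0.5, [250, 217]), ([423, -122, 17], 0.49, [296, 246])]
top glue_bottle [([564, -410, 103], 0.71, [405, 193])]
top vial [([639, -176, 54], 0.54, [316, 169])]
top tape_roll [([470, 368, 24], 0.84, [123, 228]), ([502, 75, 22], 0.68, [227, 217]), ([556, 56, 22], 0.62, [234, 199])]
```

View pics/t0.png

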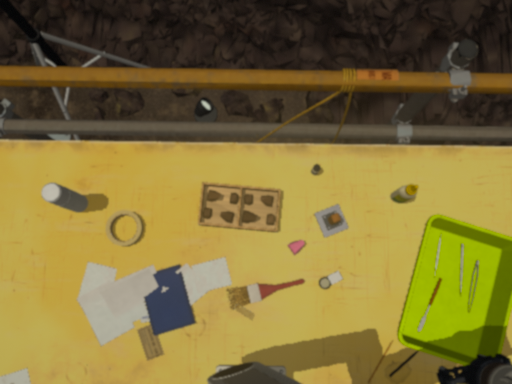

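View pics/s0.png

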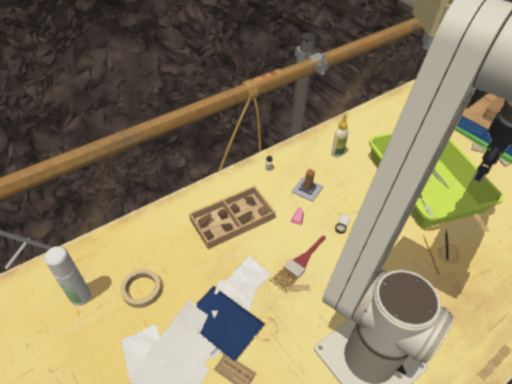

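The top view shows the box at pixels (200–283, 183–231), the tamper at (331,221), the pink look-alike at (297,246), outside the box and not to be touched, the vial at (317,169) and the glue bottle at (405,193). The tamper stands rotated by roughly 20°.

```bash
python3 - <<'E'
from h import *
d=snap('top','t1.png')
print(np.round(cv2.Rodrigues(np.array(d['rvec']))[0],2).tolist(),d['tvec'],d['fx'])
for n,z in(('box',35),('tamper_mid',8)):
  r=imaging.trace('top',n)[0];m=r['region'].astype(np.uint8)
  c=max(cv2.findContours(m,0,2)[0],key=cv2.contourArea)[:,0]
  w=np.array([unproj(d,u,v,z)[:2] for u,v in c],np.float32)
  print(n,r['conf'],m.sum(),cv2.minAreaRect(w),np.round(cv2.boxPoints(cv2.minAreaRect(w))).tolist())
im=d['img']
a=cv2.resize(im[172:242,192:292],(800,560),interpolation=cv2.INTER_CUBIC)
b=cv2.resize(im[196:256,281:356],(400,320),interpolation=cv2.INTER_CUBIC)
cv2.imwrite('pics/c1.png',a);cv2.imwrite('pics/c2.png',b)
E
```

```text
[[0.01, -1.0, 0.0], [-0.99, -0.01, -0.17], [0.17, 0.0, -0.99]] [  -9.29291029  569.1234284  1305.58160589] 478.89854630272714
box 0.75 2467 ((530.6303100585938, 39.117591857910156), (224.44313049316406, 124.80137634277344), 85.41185760498047) [[459.0, -68.0], [584.0, -78.0], [602.0, 146.0], [477.0, 156.0]]
tamper_mid 0.79 704 ((498.4580993652344, -226.5531463623047), (76.48058319091797, 77.39299011230469), 22.729625701904297) [[448.0, -206.0], [478.0, -277.0], [549.0, -247.0], [519.0, -176.0]]
```

View pics/c1.png

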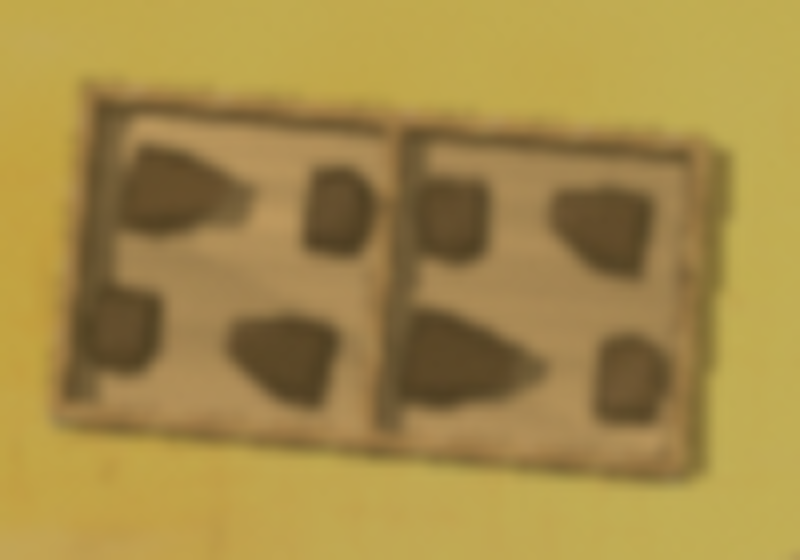

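View pics/c2.png

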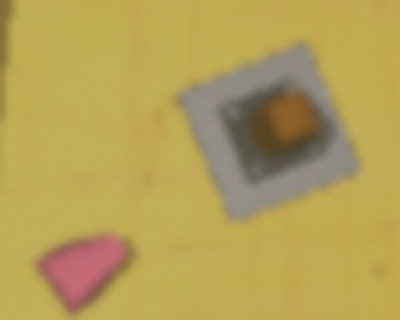

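Left cell: standing chunks at crop (180,190) and (285,355). Right cell: standing chunks at (605,230) and (465,360). The pink piece, crop 2 at (85,270), lies outside the box and is not meant. The tamper plate is turned 22.7° and the box about −4.6°.

```bash
cat >> h.py <<'E'
def go(p,yaw=None,src=None):
    """tool-frame shift & spin from commanded pose src (default measured) to world p, tool-y line along world angle yaw(deg), mod 180"""
    s=readout.state(); R=cv2.Rodrigues(np.array(s['eef_rot'],float))[0]
    c=np.array(s['position'] if src is None else src,float)
    ty=np.degrees(np.arctan2(R[1,1],R[0,1]))
    sp=0
    if yaw is not None: sp=-((yaw-ty+90)%180-90)  # tool z down: world turn = -spin
    print('shift',np.round(R.T@(np.array(p)-c),1),'spin',round(np.radians(sp),3),'tool-y ang',round(ty,1),'j6',round(s['joint_pos'][5],2),'F',np.round(s['ft_force'],1),'t',s['time'])
E
python3 - <<'E'
from h import *
go([470,-226,270],22.7,[147.663,-477.698,303.906]);go([470,-226,270],112.7,[147.663,-477.698,303.906])
d=imaging.read_camera('wrist');R=cv2.Rodrigues(np.array(d['rvec']))[0];print(np.round(R,2),-R.T@np.array(d['tvec']),d['fx'])
E
```

```text
shift [ 382.3 -145.3   33.9] spin 1.474 tool-y ang -72.8 j6 1.57 F [ 0.  -0.3  0.3] t 1.45
shift [ 382.3 -145.3   33.9] spin -0.096 tool-y ang -72.8 j6 1.57 F [ 0.  -0.3  0.3] t 1.45
[[ 0.3  -0.96 -0.  ]
 [-0.91 -0.28  0.31]
 [-0.29 -0.09 -0.95]] [ 222.18933616 -454.75299138  373.99163291] 321.29946485406543
```

Call:
play_rows --steps '[95, -36, 8, -0.025, 1, 190, -72, 16, -0.05, 1, 285, -108, 25, -0.075, 1, 350, -130, 32, -0.09, 1, 382, -145, 34, -0.096, 1, 382, -145, 34, -0.096, 1, 382, -145, 34, -0.096, 1, 382, -145, 34, -0.096, 1, 382, -145, 34, -0.096, 1, 382, -145, 34, -0.096, 1]'

```text
time: 2.75
position: [469.0, -227.2, 270.1]
eef_rot: [3.081, 0.615, -0.0]
ft_force: [0.4, -0.4, -0.2]
finger_gap: 0.997
gripper_force: 0.0
```

```bash
python3 - <<'E'
from h import *
s=readout.state();print(s['position'],s['eef_rot'],s['time'])
d=snap('wrist','w1.png')
for z,n in((62,'look'),):
  print(imaging.look_for('wrist','tamper_mid')[:2])
r=imaging.trace('wrist','tamper_mid')[0];m=r['region'].astype(np.uint8)
c=max(cv2.findContours(m,0,2)[0],key=cv2.contourArea)[:,0]
w=np.array([unproj(d,u,v,8)[:2] for u,v in c],np.float32)
print(r['conf'],m.sum(),cv2.minAreaRect(w))
E
```

```text
[ 468.99073318 -227.2015344   270.10399068] [ 3.08062462e+00  6.14856583e-01 -1.66579105e-04] 2.75
[{'point': [506.7, -224.1, 3.7], 'conf': 0.84}, {'point': [553.5, -51.5, 20.4], 'conf': 0.25}]
0.86 5436 ((499.46588134765625, -227.31072998046875), (77.18489837646484, 75.6785888671875), 23.08167839050293)
```

View pics/w1.png

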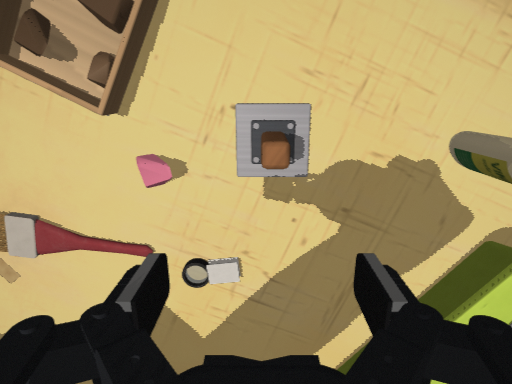

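The wrist picture shows the tamper at (273,140), square in the image, with the handle between the finger lines. The pink piece is at (153,170), out of the way.

```bash
python3 - <<'E'
from h import *
go([499.3,-227.2,116],113,[469.5,-226.6,270.3])
E
```

```text
shift [ 27.3  11.9 154.3] spin -0.007 tool-y ang -67.4 j6 2.3 F [-0.4  0.4  0.5] t 2.9
```

Call:
play_rows --steps '[27.6, 11.8, 20, -0.007, 1, 27.6, 11.8, 60, -0.007, 1, 27.6, 11.8, 100, -0.007, 1, 27.6, 11.8, 135, -0.007, 1, 27.6, 11.8, 154, -0.007, 1, 27.6, 11.8, 154, -0.007, 1, 27.6, 11.8, 154, -0.007, 0.5, 27.6, 11.8, 154, -0.007, 0.1, 27.6, 11.8, 154, -0.007, 0.0, 27.6, 11.8, 154, -0.007, 0, 27.6, 11.8, 154, -0.007, 0, 27.6, 11.8, 154, -0.007, 0]' --newtons 60

```text
time: 4.4
position: [500.3, -226.7, 116.8]
eef_rot: [3.077, 0.628, 0.002]
ft_force: [-0.8, 0.3, 6.1]
finger_gap: 0.27
gripper_force: 59.7
```

Call:
play_rows --steps '[0, 0, -25, 0, 0, 0, 0, -60, 0, 0, 0, 0, -90, 0, 0, 0, 0, -114, 0, 0, 0, 0, -114, 0, 0, 0, 0, -114, 0, 0]'

```text
time: 5.15
position: [499.0, -226.2, 228.2]
eef_rot: [-3.076, -0.628, 0.004]
ft_force: [-0.2, 0.0, -3.5]
finger_gap: 0.274
gripper_force: 59.5
```

```bash
python3 - <<'E'
from h import *
print(readout.state()['position'],readout.state()['finger_gap'])
go([450,42,230],-94.6)
E
```

```text
[ 498.99819175 -226.23872527  228.21320394] 0.27370774857103153
shift [  60.1 -266.    -1.3] spin 0.483 tool-y ang -66.9 j6 2.31 F [-0.2  0.  -3.5] t 5.15
```

Call:
play_rows --steps '[10, -45, -1, 0.08, 0, 22, -100, -1, 0.2, 0, 35, -155, -1, 0.32, 0, 48, -210, -1, 0.42, 0, 57, -250, -1, 0.483, 0, 60, -266, -1, 0.483, 0, 60, -266, -1, 0.483, 0, 60, -266, -1, 0.483, 0, 60, -266, -1, 0.483, 0]'

```text
time: 6.28
position: [449.9, -4.8, 230.8]
eef_rot: [-3.107, 0.042, 0.001]
ft_force: [0.2, 0.1, -2.7]
finger_gap: 0.274
gripper_force: 60.6
```

```bash
python3 - <<'E'
from h import *
s=readout.state();print(s['position'],s['ft_force'])
d=snap('wrist','w2.png')
r=imaging.trace('wrist','box')[0];m=r['region'].astype(np.uint8)
c=max(cv2.findContours(m,0,2)[0],key=cv2.contourArea)[:,0]
w=np.array([unproj(d,u,v,35)[:2] for u,v in c],np.float32)
print(r['conf'],m.sum(),cv2.minAreaRect(w),cv2.boxPoints(cv2.minAreaRect(w)))
E
```

```text
[449.8915198   -4.77802751 230.80376152] [ 0.15735097  0.05356445 -2.73560044]
0.77 35456 ((532.4324340820312, 38.15070343017578), (226.6097412109375, 122.35356903076172), 85.57744598388672) [[462.70068  -70.099365]
 [584.68994  -79.534225]
 [602.1642   146.40077 ]
 [480.17493  155.83563 ]]
```

View pics/w2.png

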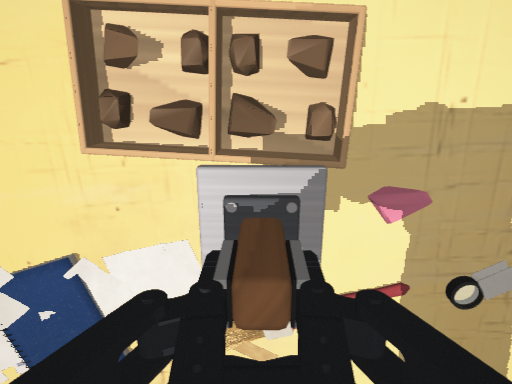

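The wrist view shows the box (rim corners around (66,0), (365,8), (347,165), (82,155)), with the tamper held upright and square to it. The measured rim of 226.6×122.4 mm agrees with the given 226×122, so the box centre is (532.4, 38.2) at −4.5°.

```bash
python3 - <<'E'
from h import *
print(readout.state()['position'],readout.state()['qvel'])
go([536.2,93.3,190],-94.5)
E
```

```text
[449.82082422  -4.5090231  230.84053493] [ 0.00510808 -0.00278553 -0.00258146  0.00101784  0.00156301 -0.00048099]
shift [ 83.8 -98.6  44.2] spin 0.052 tool-y ang -91.5 j6 3.14 F [ 0.1 -0.3 -2.6] t 6.375
```

Call:
play_rows --steps '[0, 0, 0, -0.18, 0, 0, 0, 0, -0.36, 0, 0, 0, 0, -0.54, 0, 0, 0, 0, -0.72, 0, 0, 0, 0, -0.9, 0, 0, 0, 0, -1.08, 0, 0, 0, 0, -1.26, 0, 0, 0, 0, -1.42, 0, 0, 0, 0, -1.52, 0, 0, 0, 0, -1.52, 0, 0, 0, 0, -1.52, 0]'

```text
time: 7.75
position: [449.6, -4.1, 230.9]
eef_rot: [-2.288, -2.116, -0.037]
ft_force: [0.0, -0.2, -2.5]
finger_gap: 0.272
gripper_force: 60.7
```

```bash
python3 - <<'E'
from h import *
print(readout.state()['position'],readout.state()['eef_rot'])
go([536.2,93.3,190],-4.5)
E
```

```text
[449.6252618  -4.0726401 230.867159 ] [-2.28758229 -2.11570026 -0.03656717]
shift [102.4  78.8  44.2] spin 0.001 tool-y ang -4.5 j6 1.62 F [ 0.  -0.2 -2.5] t 7.75
```

Call:
play_rows --steps '[30, 25, 10, 0, 0, 65, 50, 25, 0, 0, 95, 72, 40, 0, 0, 102, 79, 44, 0, 0, 102, 79, 44, 0, 0, 102, 79, 44, 0, 0]'

```text
time: 8.5
position: [535.6, 92.4, 190.5]
eef_rot: [-2.287, -2.116, -0.036]
ft_force: [-0.4, 0.4, -3.2]
finger_gap: 0.274
gripper_force: 60.8
```

```bash
python3 - <<'E'
from h import *
s=readout.state();print(s['position'],s['eef_rot'],s['joint_pos'])
print(cv2.Rodrigues(np.array(s['eef_rot']))[0][:,2])
go([536.2,93.3,150],-4.5)
E
```

```text
[535.59826902  92.426496   190.49345462] [-2.28704994 -2.11629302 -0.03573661] [ 0.15649344  0.39680926 -0.08139216  1.0876795   0.03387878  1.80489206]
[-4.26654591e-04  3.42240279e-02 -9.99414095e-01]
shift [-0.5  0.7 40.5] spin 0.001 tool-y ang -4.4 j6 1.8 F [-0.4  0.4 -3.2] t 8.5
```

The tool hit joint 6's limit earlier and picked up a 2° tilt about the jaw line. I'll set the tamper on clear table at about (410, 20) and regrip so that it hangs upright again.

```bash
python3 - <<'E'
from h import *
go([410,20,190]);go([410,20,130]);go([410,20,116.5])
E
```

```text
shift [ -81.9 -119.6   -1.9] spin 0.0 tool-y ang -4.4 j6 1.8 F [-0.4  0.4 -3.2] t 8.5
shift [ -84.  -119.4   58. ] spin 0.0 tool-y ang -4.4 j6 1.8 F [-0.4  0.4 -3.2] t 8.5
shift [ -84.4 -119.4   71.5] spin 0.0 tool-y ang -4.4 j6 1.8 F [-0.4  0.4 -3.2] t 8.5
```

Call:
play_rows --steps '[-27, -40, -1, 0, 0, -55, -80, -1, 0, 0, -82, -119, -1, 0, 0, -82, -119, 10, 0, 0, -83, -119, 35, 0, 0, -84, -119, 55, 0, 0, -84, -119, 65, 0, 0, -84, -119, 70, 0, 0, -84, -119, 70, 0, 0]'

```text
time: 9.62
position: [411.6, 21.0, 118.1]
eef_rot: [-2.286, -2.118, -0.038]
ft_force: [-1.1, -0.7, -3.0]
finger_gap: 0.276
gripper_force: 61.4
```

Call:
play_rows --steps '[0, 0, 1.5, 0, 0, 0, 0, 1.5, 0, 0, 0, 0, 1.5, 0, 0.35, 0, 0, 1.5, 0, 0.45, 0, 0, 1.5, 0, 0.45, 0, 0, 1.5, 0, 0.45, 0, 0, 1.5, 0, 0, 0, 0, 1.5, 0, 0, 0, 0, 1.5, 0, 0, 0, 0, 1.5, 0, 0]'

```text
time: 10.88
position: [411.1, 21.0, 116.2]
eef_rot: [-2.286, -2.118, -0.037]
ft_force: [0.0, -0.3, 0.3]
finger_gap: 0.275
gripper_force: 59.2
```

```bash
python3 - <<'E'
from h import *
s=readout.state();print(s['position'])
d=snap('top','t2.png')
r=imaging.trace('top','tamper_mid')
print(len(r),[ (x['conf'],x['region'].sum()) for x in r], imaging.look_for('top','tamper_mid')[:2])
go([410,20,190]);
cv2.imwrite('pics/c3.png',cv2.resize(d['img'][170:290,180:320],(700,600),interpolation=cv2.INTER_CUBIC))
E
```

```text
[411.12829703  21.00590657 116.21572528]
1 [(0.2, np.int64(85))] [{'point': [555.9, 55.3, 19.3], 'conf': 0.47}, {'point': [564.3, -411.3, 103.4], 'conf': 0.36}]
shift [  1.4  -1.3 -73.8] spin 0.0 tool-y ang -4.4 j6 1.68 F [-0.  -0.1  0.9] t 11.025
```

View pics/c3.png

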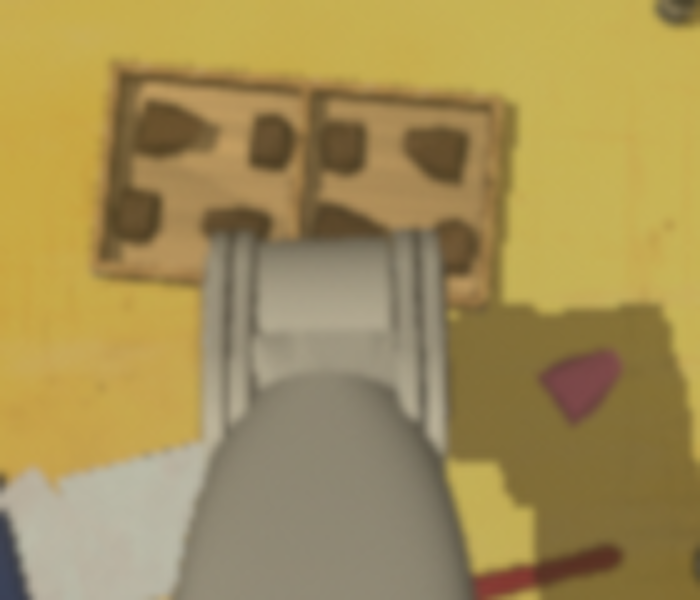

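The arm hides the tamper from above. The gap of 0.275 shows the handle is regripped, and the box is undisturbed. Next: above the left cell.

```bash
python3 - <<'E'
from h import *
s=readout.state()['position']
go([s[0],s[1],186]);go([536.2,91.5,186]);go([536.2,91.5,163],-4.5)
E
```

```text
shift [  2.4  -0.2 -69.7] spin 0.0 tool-y ang -4.4 j6 1.68 F [-0.  -0.1  0.9] t 11.025
shift [ 82.2 119.1 -67.3] spin 0.0 tool-y ang -4.4 j6 1.68 F [-0.  -0.1  0.9] t 11.025
shift [ 81.4 119.2 -44.3] spin 0.002 tool-y ang -4.4 j6 1.68 F [-0.  -0.1  0.9] t 11.025
```

Call:
play_rows --steps '[1, 0, -20, 0, 0, 2, 0, -50, 0, 0, 2, 0, -70, 0, 0, 20, 30, -70, 0, 0, 50, 70, -68, 0, 0, 75, 105, -67, 0, 0, 82, 119, -67, 0, 0, 82, 119, -67, 0, 0, 81.5, 119, -50, 0, 0, 81.4, 119, -44, 0, 0, 81.4, 119, -44, 0, 0]'

```text
time: 12.4
position: [534.7, 91.1, 162.0]
eef_rot: [-2.285, -2.116, -0.033]
ft_force: [0.3, -0.4, -3.3]
finger_gap: 0.276
gripper_force: 59.7
```

```bash
python3 - <<'E'
from h import *
print(readout.state()['position'])
go([536.2,91.5,150],-4.5)
d=snap('wrist','w3.png')
s=snap('scene','s3.png')['img']
cv2.imwrite('pics/w3s.png',np.vstack([d['img'][:384],]) if 0 else np.hstack([cv2.resize(d['img'],(400,300)),cv2.resize(s[160:260,170:303],(400,300))]))
R=cv2.Rodrigues(np.array(d['rvec']))[0];print(-R.T@np.array(d['tvec']))
E
```

```text
[534.71629241  91.08454581 161.99726277]
shift [ 0.1  1.5 12. ] spin 0.002 tool-y ang -4.4 j6 1.8 F [ 0.3 -0.4 -3.3] t 12.4
[540.09044256 166.95250796 234.69965244]
```

View pics/w3s.png

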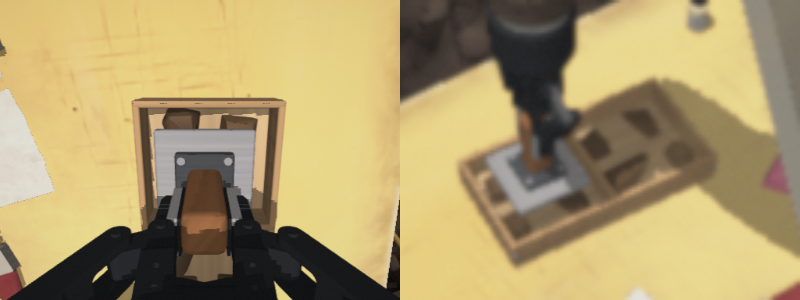

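Left: plate at (155–257,130) sits inside the cell rim (143–280), about 2 mm short in x. Correcting and lowering in small steps.

Call:
play_rows --steps '[0, 1.8, 2, 0, 0, 0, 1.8, 4, 0, 0, 0, 1.8, 6, 0, 0, 0, 1.8, 8, 0, 0, 0, 1.8, 10, 0, 0, 0, 1.8, 12, 0, 0, 0, 1.8, 14, 0, 0, 0, 1.8, 14, 0, 0]'

```text
time: 13.5
position: [537.6, 91.9, 148.4]
eef_rot: [-2.286, -2.117, -0.036]
ft_force: [-0.2, 0.3, -2.9]
finger_gap: 0.274
gripper_force: 59.9
```

Call:
play_rows --steps '[0, 0, 1, 0, 0, 0, 0, 2, 0, 0, 0, 0, 3, 0, 0, 0, 0, 3, 0, 0]'

```text
time: 14.0
position: [537.7, 92.0, 145.5]
eef_rot: [-2.286, -2.117, -0.036]
ft_force: [-0.0, -0.2, -2.6]
finger_gap: 0.276
gripper_force: 59.9
```

Call:
play_rows --steps '[0, 0, 0.7, 0, 0, 0, 0, 1.4, 0, 0, 0, 0, 2, 0, 0, 0, 0, 2, 0, 0]'

```text
time: 14.5
position: [537.7, 92.1, 143.6]
eef_rot: [-2.286, -2.118, -0.036]
ft_force: [-0.2, -0.0, -1.9]
finger_gap: 0.27
gripper_force: 59.9
```

Call:
play_rows --steps '[0, 0, 0.5, 0, 0, 0, 0, 1, 0, 0, 0, 0, 1, 0, 0]'

```text
time: 14.88
position: [537.7, 92.1, 142.6]
eef_rot: [-2.286, -2.118, -0.036]
ft_force: [-1.1, -0.4, -2.2]
finger_gap: 0.276
gripper_force: 59.9
```

Call:
play_rows --steps '[0, 0, 0.5, 0, 0, 0, 0, 1, 0, 0, 0, 0, 1, 0, 0]'

```text
time: 15.25
position: [537.7, 92.1, 141.6]
eef_rot: [-2.286, -2.118, -0.037]
ft_force: [-0.4, -1.0, -3.1]
finger_gap: 0.27
gripper_force: 59.9
```

Call:
play_rows --steps '[0, 0, 0.5, 0, 0, 0, 0, 0.8, 0, 0, 0, 0, 0.8, 0, 0]'

```text
time: 15.62
position: [537.7, 92.2, 140.8]
eef_rot: [-2.286, -2.118, -0.037]
ft_force: [0.7, -0.4, -3.2]
finger_gap: 0.278
gripper_force: 59.9
```

Call:
play_rows --steps '[0, 0, 0.4, 0, 0, 0, 0, 0.8, 0, 0, 0, 0, 0.8, 0, 0]'

```text
time: 16.0
position: [537.7, 92.2, 140.0]
eef_rot: [-2.286, -2.118, -0.037]
ft_force: [0.2, 0.4, -3.5]
finger_gap: 0.278
gripper_force: 59.9
```

Call:
play_rows --steps '[0, 0, 0.4, 0, 0, 0, 0, 0.7, 0, 0, 0, 0, 0.7, 0, 0]'

```text
time: 16.38
position: [537.8, 92.2, 139.4]
eef_rot: [-2.286, -2.118, -0.037]
ft_force: [-0.8, 0.4, -2.2]
finger_gap: 0.273
gripper_force: 59.9
```

Call:
play_rows --steps '[0, 0, 0.4, 0, 0, 0, 0, 0.7, 0, 0]'

```text
time: 16.62
position: [537.8, 92.3, 139.1]
eef_rot: [-2.286, -2.118, -0.037]
ft_force: [-2.7, -0.2, 2.0]
finger_gap: 0.277
gripper_force: 60.3
```

Call:
play_rows --steps '[0, 0, 0.4, 0, 0, 0, 0, 0.7, 0, 0]'

```text
time: 16.88
position: [537.8, 92.3, 139.1]
eef_rot: [-2.286, -2.118, -0.038]
ft_force: [-3.4, -1.2, 8.0]
finger_gap: 0.277
gripper_force: 61.2
```

Call:
play_rows --steps '[0, 0, 0.4, 0, 0, 0, 0, 0.6, 0, 0]'

```text
time: 17.12
position: [537.8, 92.3, 139.0]
eef_rot: [-2.286, -2.118, -0.038]
ft_force: [-4.7, -1.3, 11.5]
finger_gap: 0.272
gripper_force: 61.7
```

Call:
play_rows --steps '[0, 0, 0.3, 0, 0, 0, 0, 0.5, 0, 0, 0, 0, 0.5, 0, 0]'

```text
time: 17.5
position: [537.8, 92.3, 139.0]
eef_rot: [-2.286, -2.118, -0.039]
ft_force: [-5.3, -0.6, 12.3]
finger_gap: 0.274
gripper_force: 62.0
```

Call:
play_rows --steps '[0, 0, 0.3, 0, 0, 0, 0, 0.3, 0, 0, 0, 0, 0.3, 0, 0]'

```text
time: 17.88
position: [537.8, 92.4, 139.0]
eef_rot: [-2.286, -2.118, -0.039]
ft_force: [-5.9, -0.9, 13.8]
finger_gap: 0.274
gripper_force: 62.2
```

Call:
play_rows --steps '[0, 0, 0.1, 0, 0, 0, 0, 0.1, 0, 0, 0, 0, 0.1, 0, 0, 0, 0, 0.1, 0, 0]'

```text
time: 18.38
position: [537.8, 92.4, 139.0]
eef_rot: [-2.286, -2.118, -0.039]
ft_force: [-6.8, -2.4, 14.7]
finger_gap: 0.275
gripper_force: 62.3
```

Call:
play_rows --steps '[0, 0, 0.1, 0, 0, 0, 0, 0.1, 0, 0, 0, 0, 0.1, 0, 0, 0, 0, 0.1, 0, 0, 0, 0, 0.1, 0, 0, 0, 0, 0.1, 0, 0, 0, 0, 0.1, 0, 0, 0, 0, 0.1, 0, 0, 0, 0, 0.1, 0, 0, 0, 0, 0.1, 0, 0, 0, 0, 0.1, 0, 0]'

```text
time: 19.75
position: [537.8, 92.3, 138.9]
eef_rot: [-2.287, -2.118, -0.039]
ft_force: [-6.6, -0.2, 15.7]
finger_gap: 0.274
gripper_force: 62.3
```

```bash
python3 - <<'E'
from h import *
s=readout.state()['position']; print(s)
go([s[0],s[1],190])
go([529,-18.3,190],-4.5);go([529,-18.3,163],-4.5)
E
```

```text
[537.77770156  92.3134065  138.94674641]
shift [  1.8  -0.1 -51. ] spin 0.0 tool-y ang -4.4 j6 1.8 F [-6.6 -0.2 15.7] t 19.75
shift [-109.1   -0.4  -54.9] spin 0.002 tool-y ang -4.4 j6 1.8 F [-6.6 -0.2 15.7] t 19.75
shift [-110.    -0.3  -27.9] spin 0.002 tool-y ang -4.4 j6 1.8 F [-6.6 -0.2 15.7] t 19.75
```

Call:
play_rows --steps '[0.3, 0, -8, 0, 0, 1, 0, -30, 0, 0, 1.8, 0, -55, 0, 0, -30, 0, -64, 0, 0, -75, 0, -70, 0, 0, -105, 0, -73, 0, 0, -108.5, 0, -75, 0, 0, -108.5, 0, -75, 0, 0, -108.5, 0, -75, 0, 0]'

```text
time: 20.88
position: [529.5, -17.6, 207.3]
eef_rot: [-2.284, -2.119, -0.036]
ft_force: [-0.1, -0.8, -2.9]
finger_gap: 0.268
gripper_force: 59.9
```

```bash
python3 - <<'E'
from h import *
print(readout.state()['position'])
d=snap('wrist','w4.png')
go([528.7,-18.3,163],-4.5)
E
```

```text
[529.49071281 -17.57750904 207.25345635]
shift [-2.4 -0.6 44.2] spin 0.004 tool-y ang -4.3 j6 1.6 F [-0.4 -0.4 -3.1] t 20.925
```

View pics/w4.png

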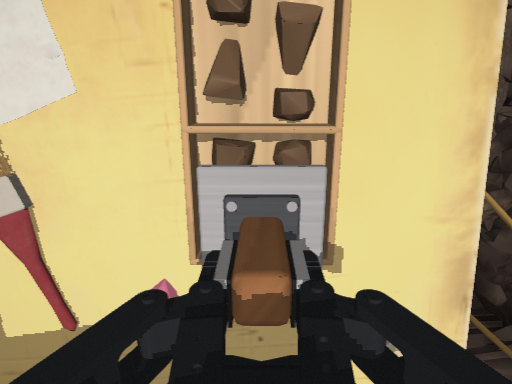

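The left cell's chunks at (227,70) and (297,35) now lie long and flat, none riding on another. Plate (197–327) is centred over the right cell. Lowering there.

Call:
play_rows --steps '[-0.5, -0.5, 12, 0, 0, -1.5, -0.5, 30, 0, 0, -2.4, -0.5, 44, 0, 0, -2.4, -0.5, 48, 0, 0, -2.4, -0.5, 50, 0, 0, -2.4, -0.5, 52, 0, 0, -2.4, -0.5, 54, 0, 0, -2.4, -0.5, 56, 0, 0, -2.4, -0.5, 58, 0, 0, -2.4, -0.5, 58, 0, 0]'

```text
time: 22.18
position: [528.6, -18.7, 149.3]
eef_rot: [-2.286, -2.117, -0.036]
ft_force: [0.4, -0.4, -3.0]
finger_gap: 0.274
gripper_force: 59.9
```

Call:
play_rows --steps '[0, 0, 1, 0, 0, 0, 0, 2, 0, 0, 0, 0, 3, 0, 0, 0, 0, 3, 0, 0]'

```text
time: 22.68
position: [528.7, -18.6, 146.4]
eef_rot: [-2.286, -2.117, -0.036]
ft_force: [-0.5, -0.9, -2.7]
finger_gap: 0.276
gripper_force: 59.9
```

Call:
play_rows --steps '[0, 0, 0.7, 0, 0, 0, 0, 1.4, 0, 0, 0, 0, 1.4, 0, 0]'

```text
time: 23.05
position: [528.7, -18.6, 145.1]
eef_rot: [-2.286, -2.118, -0.036]
ft_force: [0.7, 0.7, -3.5]
finger_gap: 0.271
gripper_force: 59.9
```

Call:
play_rows --steps '[0, 0, 0.5, 0, 0, 0, 0, 1, 0, 0, 0, 0, 1, 0, 0]'

```text
time: 23.42
position: [528.7, -18.6, 144.0]
eef_rot: [-2.286, -2.117, -0.036]
ft_force: [0.2, 0.8, -2.9]
finger_gap: 0.274
gripper_force: 59.9
```

Call:
play_rows --steps '[0, 0, 0.5, 0, 0, 0, 0, 1, 0, 0, 0, 0, 1, 0, 0]'

```text
time: 23.8
position: [528.7, -18.5, 143.1]
eef_rot: [-2.286, -2.117, -0.036]
ft_force: [0.0, 0.5, -2.3]
finger_gap: 0.277
gripper_force: 59.9
```

Call:
play_rows --steps '[0, 0, 0.5, 0, 0, 0, 0, 0.9, 0, 0, 0, 0, 0.9, 0, 0]'

```text
time: 24.18
position: [528.7, -18.5, 142.2]
eef_rot: [-2.286, -2.118, -0.036]
ft_force: [0.2, -0.3, -2.0]
finger_gap: 0.272
gripper_force: 59.9
```

Call:
play_rows --steps '[0, 0, 0.5, 0, 0, 0, 0, 0.9, 0, 0, 0, 0, 0.9, 0, 0]'

```text
time: 24.55
position: [528.8, -18.5, 141.4]
eef_rot: [-2.286, -2.118, -0.037]
ft_force: [0.0, 0.3, -2.5]
finger_gap: 0.275
gripper_force: 60.0
```

Call:
play_rows --steps '[0, 0, 0.4, 0, 0, 0, 0, 0.7, 0, 0, 0, 0, 0.7, 0, 0]'

```text
time: 24.92
position: [529.0, -18.4, 141.1]
eef_rot: [-2.286, -2.118, -0.038]
ft_force: [-1.1, 0.2, 1.4]
finger_gap: 0.271
gripper_force: 60.5
```

Call:
play_rows --steps '[0, 0, 0.3, 0, 0, 0, 0, 0.6, 0, 0, 0, 0, 0.6, 0, 0]'

```text
time: 25.3
position: [529.1, -18.2, 140.9]
eef_rot: [-2.286, -2.118, -0.039]
ft_force: [-1.6, 1.5, 5.8]
finger_gap: 0.278
gripper_force: 61.1
```

Call:
play_rows --steps '[0, 0, 0.3, 0, 0, 0, 0, 0.6, 0, 0, 0, 0, 0.6, 0, 0]'

```text
time: 25.68
position: [529.2, -18.1, 140.8]
eef_rot: [-2.286, -2.118, -0.04]
ft_force: [-2.9, 0.8, 8.2]
finger_gap: 0.275
gripper_force: 61.5
```

Call:
play_rows --steps '[0, 0, 0.3, 0, 0, 0, 0, 0.6, 0, 0, 0, 0, 0.6, 0, 0]'

```text
time: 26.05
position: [529.3, -17.9, 140.6]
eef_rot: [-2.286, -2.118, -0.041]
ft_force: [-2.9, 1.0, 12.2]
finger_gap: 0.276
gripper_force: 61.8
```

Call:
play_rows --steps '[0, 0, 0.3, 0, 0, 0, 0, 0.4, 0, 0, 0, 0, 0.4, 0, 0]'

```text
time: 26.42
position: [529.4, -17.8, 140.6]
eef_rot: [-2.286, -2.118, -0.041]
ft_force: [-3.7, 0.7, 13.4]
finger_gap: 0.275
gripper_force: 62.1
```

Call:
play_rows --steps '[0, 0, 0.3, 0, 0, 0, 0, 0.3, 0, 0, 0, 0, 0.3, 0, 0, 0, 0, 0.3, 0, 0]'

```text
time: 26.92
position: [529.4, -17.7, 140.5]
eef_rot: [-2.286, -2.118, -0.042]
ft_force: [-4.6, 1.2, 15.5]
finger_gap: 0.271
gripper_force: 62.3
```

Call:
play_rows --steps '[0, 0, 0.1, 0, 0, 0, 0, 0.1, 0, 0, 0, 0, 0.1, 0, 0, 0, 0, 0.1, 0, 0, 0, 0, 0.1, 0, 0, 0, 0, 0.1, 0, 0, 0, 0, 0.1, 0, 0, 0, 0, 0.1, 0, 0, 0, 0, 0.1, 0, 0, 0, 0, 0.1, 0, 0, 0, 0, 0.1, 0, 0, 0, 0, 0.1, 0, 0]'

```text
time: 28.42
position: [529.4, -17.7, 140.5]
eef_rot: [-2.286, -2.118, -0.042]
ft_force: [-3.1, 1.4, 15.2]
finger_gap: 0.274
gripper_force: 62.3
```

```bash
python3 - <<'E'
from h import *
s=readout.state()['position']; print(s)
go([s[0],s[1],205])
go([500,-210,200]);go([500,-210,118])
E
```

```text
[529.40583267 -17.67591602 140.48719446]
shift [  2.4  -0.  -64.5] spin 0.0 tool-y ang -4.3 j6 1.6 F [-3.1  1.4 15.2] t 28.425
shift [-191.7  -14.7  -66.6] spin 0.0 tool-y ang -4.3 j6 1.6 F [-3.1  1.4 15.2] t 28.425
shift [-194.7  -14.7   15.3] spin 0.0 tool-y ang -4.3 j6 1.6 F [-3.1  1.4 15.2] t 28.425
```

Call:
play_rows --steps '[0.3, 0, -8, 0, 0, 1, 0, -30, 0, 0, 2, 0, -60, 0, 0, -30, -3, -63, 0, 0, -80, -6, -64, 0, 0, -130, -10, -65, 0, 0, -175, -14, -66, 0, 0, -191.7, -14.7, -66.6, 0, 0, -191.7, -14.7, -66.6, 0, 0, -191.7, -14.7, -66.6, 0, 0]'

```text
time: 29.68
position: [499.5, -209.5, 197.6]
eef_rot: [-2.284, -2.118, -0.037]
ft_force: [-0.3, 0.1, -2.9]
finger_gap: 0.276
gripper_force: 59.9
```

```bash
python3 - <<'E'
from h import *
print(readout.state()['position'])
a=snap('wrist','w5.png');b=snap('top','t5.png')
cv2.imwrite('pics/c5.png',np.hstack([cv2.resize(a['img'],(400,300)),cv2.resize(b['img'][176:240,196:289],(400,300),interpolation=cv2.INTER_CUBIC)]))
go([500,-210,119])
E
```

```text
[ 499.50364823 -209.47576958  197.60161745]
shift [-3.5  0.6 78.8] spin 0.0 tool-y ang -4.3 j6 1.23 F [-0.1  0.3 -2.9] t 29.775
```

View pics/c5.png

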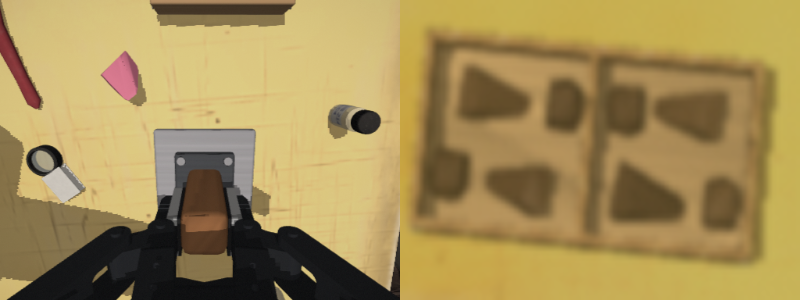

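Left: the table under the plate (205,160) is clear of the pink piece (123,78) and the vial (355,120). Right: all eight chunks lie flat, side by side in both cells. Setting the tamper down.

Call:
play_rows --steps '[-1, 0.5, 25, 0, 0, -2, 0.5, 50, 0, 0, -3, 0.6, 68, 0, 0, -3.5, 0.6, 76, 0, 0, -3.5, 0.6, 79, 0, 0, -3.5, 0.6, 79, 0, 0]'

```text
time: 30.52
position: [500.3, -211.2, 119.4]
eef_rot: [-2.286, -2.119, -0.037]
ft_force: [-0.9, -0.1, -2.0]
finger_gap: 0.268
gripper_force: 59.7
```

Call:
play_rows --steps '[0, 0, 0.7, 0, 0, 0, 0, 1.4, 0, 0, 0, 0, 1.4, 0, 0]'

```text
time: 30.9
position: [499.9, -211.4, 117.8]
eef_rot: [-2.286, -2.118, -0.037]
ft_force: [-0.5, 0.6, -2.3]
finger_gap: 0.271
gripper_force: 59.7
```

Call:
play_rows --steps '[0, 0, 0.7, 0, 0, 0, 0, 1.0, 0, 0, 0, 0, 1.0, 0, 0]'

```text
time: 31.28
position: [499.8, -211.3, 116.5]
eef_rot: [-2.286, -2.117, -0.037]
ft_force: [-0.4, -0.1, -2.7]
finger_gap: 0.273
gripper_force: 59.7
```

Call:
play_rows --steps '[0, 0, 0.5, 0, 0, 0, 0, 0.7, 0, 0, 0, 0, 0.7, 0, 0]'

```text
time: 31.65
position: [499.8, -211.3, 116.3]
eef_rot: [-2.286, -2.118, -0.037]
ft_force: [-2.5, 1.4, 2.9]
finger_gap: 0.273
gripper_force: 60.5
```

Call:
play_rows --steps '[0, 0, 0, 0, 0.35, 0, 0, 0, 0, 0.6, 0, 0, 0, 0, 0.9, 0, 0, 0, 0, 0.9, 0, 0, 0, 0, 0.9, 0, 0, -15, 0, 0.9, 0, 0, -45, 0, 0.9, 0, 0, -90, 0, 0.9, 0, 0, -130, 0, 0.9, 0, 0, -150, 0, 0.9, 0, 0, -150, 0, 0.9]'

```text
time: 33.02
position: [500.8, -216.9, 268.7]
eef_rot: [-2.29, -2.121, -0.04]
ft_force: [1.1, -0.4, -1.1]
finger_gap: 0.901
gripper_force: 0.0
```

```bash
python3 - <<'E'
from h import *
s=readout.state();print(s['position'],s['finger_gap'])
d=imaging.read_camera('wrist')
r=imaging.trace('wrist','tamper_mid')[0];m=r['region'].astype(np.uint8)
c=max(cv2.findContours(m,0,2)[0],key=cv2.contourArea)[:,0]
w=np.array([unproj(d,u,v,8)[:2] for u,v in c],np.float32)
print(r['conf'],m.sum(),cv2.minAreaRect(w))
go([500,30,330])
E
```

```text
[ 500.83223401 -216.94897989  268.69309036] 0.9005999037264912
0.7 4988 ((499.720703125, -208.06613159179688), (76.11105346679688, 75.46894073486328), 85.6231918334961)
shift [247.7 -18.5 -55.8] spin 0.0 tool-y ang -4.4 j6 1.22 F [ 0.1 -0.6 -0.7] t 33.125
```

Tamper stands flat and free at (500, −208), plate measuring 76×75 mm. I'll check the bed once from above with numbers.

Call:
play_rows --steps '[40, -2, -20, 0, 0.9, 90, 0, -40, 0, 0.9, 140, 5, -50, 0, 0.9, 190, 10, -55, 0, 0.9, 210, 12, -55, 0, 0.9, 210, 12, -55, 0, 0.9, 210, 12, -55, 0, 0.9]'

```text
time: 34.0
position: [527.3, -10.5, 326.8]
eef_rot: [-2.285, -2.116, -0.034]
ft_force: [0.2, -0.6, -0.1]
finger_gap: 0.896
gripper_force: 0.0
```

```bash
python3 - <<'E'
from h import *
d=snap('wrist','w6.png');print(readout.state()['position'])
for n in['left_edge_1','left_edge_1_peak','left_flat_1_mid','right_edge_1_mid']:
  print(n,[(np.round(x['point'],0).astype(int).tolist(),round(x['conf'],2)) for x in imaging.look_for('wrist',n)])
# dark blobs inside box: size at z=22
th=np.radians(-4.5);c0=np.array([532.2,38.3])
P=[list(c0+np.array([np.cos(th)*a-np.sin(th)*b,np.sin(th)*a+np.cos(th)*b]))+[20] for a,b in((-53,-105),(53,-105),(53,105),(-53,105))]
mask=np.zeros((384,512),np.uint8);cv2.fillConvexPoly(mask,proj(d,P).astype(int),255)
g=cv2.cvtColor(d['img'],cv2.COLOR_BGR2GRAY);b=((g<105)&(mask>0)).astype(np.uint8)
n,l,st,ce=cv2.connectedComponentsWithStats(cv2.morphologyEx(b,cv2.MORPH_OPEN,np.ones((5,5))))
for i in range(1,n):
  if st[i,4]<150:continue
  c=cv2.findContours((l==i).astype(np.uint8),0,2)[0][0][:,0]
  w=np.array([unproj(d,u,v,18)[:2] for u,v in c],np.float32);(x,y),s,a=cv2.minAreaRect(w)
  print('blob',np.round(ce[i]),np.round([x,y,*s]),int(g[l==i].mean()))
E
```

```text
[527.39560406 -10.86196726 327.02390128]
left_edge_1 [([565, 109, 22], 0.87), ([510, 81, 18], 0.8)]
left_edge_1_peak [([510, 80, 14], 0.7)]
left_flat_1_mid [([517, 127, 20], 0.56)]
right_edge_1_mid [([507, 4, 20], 0.87), ([432, -121, 17], 0.64), ([500, -47, 16], 0.48), ([560, 21, 23], 0.32)]
blob [246.  36.] [522. 130.  31.  74.] 73
blob [287.  62.] [563. 101.  48.  33.] 75
blob [240.  90.] [508.  82.  46.  31.] 79
blob [286. 109.] [559.  54.  25.  32.] 66
blob [285. 142.] [555.  17.  29.  46.] 77
blob [242. 158.] [504.  -2.  46.  33.] 70
blob [287. 181.] [554. -28.  48.  30.] 86
blob [243. 199.] [501. -50.  29.  30.] 77
```

All four tipped chunks have a lying footprint (46–48 × 30–33 mm), separate from the others. The robot touches nothing.

```bash
python3 -c "
from plant import env
print(env.hand_in())"
```

```text
the job is handed in; nothing more can be done
None
```

I tamped both cells level, left then right, pressing each at about 18 N for over a second. The tamper stands upright on the table at about (500, −208), clear of the box, and I handed the job in at about 34 s; the hand-in returned no verdict.

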